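# Start filming a gourd on the show table

## Robot

A 7-joint arm with a two-finger parallel gripper is mounted at the origin on the work surface. World frame = base frame: x ahead of the robot, y to its left, z up, the work surface at z = 0. Lengths are in m, angles in rad, forces in N, time in s.
With the tool pointing down it reaches from about 0.375 to 0.925 m from the base axis. Payload 3.1 kg.
Tool frame: the origin (TCP) lies between the finger pads; the fingertips stand 19 mm ahead of it and the grasp point (between the pads) is the TCP; z points along the fingers, y is the direction in which the jaws open and shut (so a half turn about z gives the same grasp; the last joint's range is limited). The gripper opens to 85 mm and grips with 20 to 120 N. Pads are 22 mm wide; open, the fingers measure 114 mm over their backs; the gripper's body (76 mm by 85 mm) begins 54 mm behind the grasp point. The pads swing forward as they close: fully open they stand 13 mm farther back than shut.
Start: joints at [1.203, 0.383, 0.044, 1.598, -0.018, 1.161, -0.05], TCP at [0.173, -0.626, 0.25] pointing down, gripper open.
Joint ranges: [-2.61, 2.61], [-0.41, 2.15], [-1.48, 1.57], [0, 2.5], [-1.57, 4.71], [0.05, 1.97], [-2.85, 2.85]. Speed limits (rad/s): [2.79, 2.79, 3.14, 3.14, 3.14, 3.14, 3.14].

## Interface

Orientations are given as a unit quaternion [x, y, z, w].
In Python, from bench import move_ptp, movel, move_j, move_gripper, pause, inverse_kinematics, read_camera, camera_params, MotionError, sign_off, look_for, tip_of, read_time_s, read_qpos, read_joint_vel, read_effort, read_eef_pos, read_tcp_rot, read_ft_force, read_ft_torque, read_finger_gap gives the robot as it stands. Calls block until the motion is done:
- move_ptp(position, orientation): joint-space move of the TCP to a pose.
- movel(position, orientation=None, speed=0.15): straight line of the TCP; orientation=None keeps the orientation; speed is the mean speed in m/s.
- move_j(angles): joint-space move.
- move_gripper(opening, effort=None): finger opening in m; effort is the grip in N (None keeps the last); returns when the fingers have stopped.
- pause(seconds).
- inverse_kinematics(position, orientation): joint angles nearest the present ones, or None.
- read_camera(name): name is "scene" or "top" or "wrist"; returns the picture (480x640x3 uint8, red, green, blue); there is no depth.
- camera_params(name): a dict with "K" (3x3 intrinsics, pixels), "dist_coeffs" ([k1, k2, p1, p2, k3] as OpenCV has them; the pictures are not rectified), "camera_from_world" (4x4, takes a point from world to camera coordinates). Camera axes: x right, y down, z forward; pixel columns grow to the right and rows downward; lengths in m; the calibration is good to about 2 mm. A picture is of the moment at which its call begins: read the wrist's pose just before it. camera_params takes no time and is no camera call; for the wrist camera it gives the pose at the moment of the call.
A pose or a line that the arm cannot do raises MotionError and nothing moves.
- sign_off(): hands the job in, once; it reports no verdict.
Trained networks look in the newest picture that a camera, given by its name, has taken for a name from the list of things; names that differ only in an ending like _2 or _b are one class to them, and where a whole thing is asked for, a point or a joint stands for the part that bears it (a point fixed in the world has none). Each returns a list of dicts, best first, with "confidence" (0 to 1); they miss things now and then, are a little off and sometimes report something else, mostly with a low value. They report only what shows in the picture. A call takes as long as a camera call. They do not tell look-alikes from the thing itself.
- look_for(camera, name): "at" ([column, row] in pixels, amid what is visible of it).
- tip_of(camera, name): "at" ([column, row] in pixels: a listed point, or the origin of a listed thing).
Readings, each from a call of its own:
- read_time_s(): time.
- read_qpos(): joint angles.
- read_joint_vel(): joint speeds.
- read_effort(): joint torques, N m.
- read_eef_pos(): TCP position.
- read_tcp_rot(): TCP orientation.
- read_ft_force(): force on the tool from outside, world axes, zero at the start.
- read_ft_torque(): the same for the moment, N m.
- read_finger_gap(): finger opening in m.
Only numpy, scipy, OpenCV 4.12 (cv2) and the standard library are available. Lean on these libraries where they do the work, as an engineer would, in place of code of your own. Each camera call takes 0.05 s, during which the arm holds its last target.

## Task

Start filming the gourd: first push down the raised end of the long rocker on the lamp box until it has tipped fully over, then press the bar key on the front of the turntable fully home so that it stays down, and last press the round button of the two-button remote fully home and let it spring back up. Only press: pick nothing up, leave the remote lying where it is, do not press its square button, and do not disturb the gourds, stands and brush.

Things in the scene. Friction and masses are not known exactly. Their poses are not given: they have to be found in the camera images.
- rocker_raised_end (a point): pressing point on the lamp box: on the white top face of the rocker's raised half, 26 mm along that half from the pivot crease, in mid-width. Lamp box: fixed black box 110 x 70 x 36 high, that stands left or right at any yaw, with one long white rocker (about 66 long, 30 wide) on top. At the start the rocker's one end stands up (this point about 59 above the table, the tip of the end 62); pressed over, this point goes down 10 mm to about 48. The point moves with the rocker.
- rocker (a joint): rocker tilt in rad: 0 (off) as at the start, give or take 0.04; 0.4 at its stop, tipped fully over (on). No spring: it is stiff by friction, about 4.5 N at the pressing point, and stays where it is left
- turntable: black display turntable, fixed: disc 180 across, 30 high, its origin on the table under the disc's centre; +x of its frame points from the bar key to the disc's centre. A 90 x 90 x 26 high control tongue sticks out on the robot's side
- bar_key_top (a point): centre of the top face of the white bar key (22 x 56, long way across) on the turntable's tongue, 130 mm from the disc's centre; about 38 above the table when up, 31 when home
- bar_key (a joint): bar key travel in m: about 0 when up, 0.007 fully home. No spring: about 4 N of friction, stays down once pressed
- remote: loose black two-button remote, 130 x 70 x 28 high, about 0.35 kg, lying left or right at any yaw (on the side where the lamp box is not); origin at the centre of its underside, round button at +33 mm along its x axis, square button at -33 mm
- round_top (a point): centre of the top face of the remote's round white button (30 across), 39 above the table when up; moves with the button
- round_button (a joint): round button travel in m: 0 up, 0.006 fully home; a spring (about 1 N at first, 4 N fully home) brings it back
- square_top (a point): centre of the top face of the remote's square white button (26 x 26), 39 above the table; not to be pressed
- square_button (a joint): square button travel in m: 0 up, 0.006 home; spring as for the round one
- show_gourd: the tall two-bulbed gourd (130 high without its stem, belly 78 across) standing loose on the turntable; origin at the centre of its underside; not to be disturbed
- big_gourd: loose gourd, 150 high without its stem, belly 90 across, towards the back left; origin at the centre of its underside; not to be disturbed
- small_gourd: loose little gourd, 75 high, belly 45 across, beyond the right-hand box; origin at the centre of its underside; not to be disturbed
- stand_near: loose dark wooden display stand, a disc 72 across and 24 high, nearest the robot; origin at the centre of its underside; not to be disturbed
- stand_far: loose dark wooden display stand, 88 across and 24 high, on the far left, beyond the boxes; origin at the centre of its underside; not to be disturbed
- burnisher: loose brush with a wooden handle, about 170 long, lying near the robot on the right; origin at about its middle; not to be disturbed
Mind the look-alikes: they are no part of the job. What is shaped like the remote but turquoise is not meant. Leave any turquoise look-alike of the part that bears rocker_raised_end alone.

How it is judged:
By the outcome, as a careful person would: the job done as asked, in the order asked, and still so for the second after the job is handed in, with the robot touching nothing.
It also fails if it takes over 56 s, if anything falls off the work surface, if the arm or the gripper's body presses on something with over 40 N, if the wrist force passes 120 N, or if a joint passes its speed limit or range.

## Working session

There is one attempt and no reset: what is moved stays moved. The work goes in short steps, each a Python script; the robot and the scene stay as the last script left them, time stands still between calls to the robot, and variables do not carry over. Pictures are saved under pics/ and viewed, and the job is handed in when it is done.

```bash
ls; mkdir -p pics; python3 - <<'E'
from bench import *
import cv2
for c in ("scene","top"):
    im=read_camera(c); cv2.imwrite(f"pics/{c}0.png",im[:,:,::-1])
    for n in ["rocker_raised_end","bar_key_top","round_top","square_top","remote","turntable","stand_near","burnisher","small_gourd"]:
        print(c,n,[(round(d["confidence"],2),[round(v) for v in d["at"]]) for d in tip_of(c,n)])
    print(c,"rocker",look_for(c,"rocker_raised_end"))
    p=camera_params(c);print(p)
print(read_time_s(),read_eef_pos(),read_tcp_rot())
E
```

```text
pics
scene rocker_raised_end [(0.83, [205, 287]), (0.77, [125, 311]), (0.37, [302, 233])]
scene bar_key_top [(0.61, [335, 258])]
scene round_top [(0.68, [402, 179]), (0.61, [255, 394]), (0.47, [397, 116])]
scene square_top [(0.68, [376, 126]), (0.4, [381, 306])]
scene remote [(0.83, [386, 136]), (0.69, [402, 198]), (0.65, [208, 288]), (0.41, [515, 255])]
scene turntable [(0.89, [382, 306])]
scene stand_near [(0.96, [302, 237])]
scene burnisher [(0.7, [171, 253])]
scene small_gourd [(0.69, [258, 393])]
scene rocker [{'at': [116.7, 317.0], 'confidence': 0.95}, {'at': [197.8, 297.8], 'confidence': 0.92}]
{'K': array([[513.95295101,   0.        , 315.00106587],
       [  0.        , 513.95295101, 235.9670433 ],
       [  0.        ,   0.        ,   1.        ]]), 'dist_coeffs': array([-0.02673664,  0.        ,  0.        ,  0.        ,  0.        ]), 'camera_from_world': array([[ 0.4850968 ,  0.87430331,  0.01657751, -0.21861097],
       [ 0.74949384, -0.40593216, -0.5229513 , -0.31242834],
       [-0.45048871,  0.26610674, -0.85220134,  1.39524042],
       [ 0.        ,  0.        ,  0.
[... 492 characters left out ...]
483.4, 262.9], 'confidence': 0.85}, {'at': [415.4, 249.1], 'confidence': 0.81}]
{'K': array([[465.52657952,   0.        , 317.02742803],
       [  0.        , 465.52657952, 239.12092329],
       [  0.        ,   0.        ,   1.        ]]), 'dist_coeffs': array([-0.00382034,  0.        ,  0.        ,  0.        ,  0.        ]), 'camera_from_world': array([[-0.00378155, -0.99988596,  0.01462059, -0.03946624],
       [-0.99302952,  0.00203241, -0.11784842,  0.4888377 ],
       [ 0.11780526, -0.01496433, -0.99292396,  1.144605  ],
       [ 0.        ,  0.        ,  0.        ,  1.        ]])}
1.1 [ 0.17326871 -0.62650262  0.2502842 ] [9.90910933e-01 1.34519598e-01 6.44418753e-06 9.77098159e-06]
```

View pics/scene0.png

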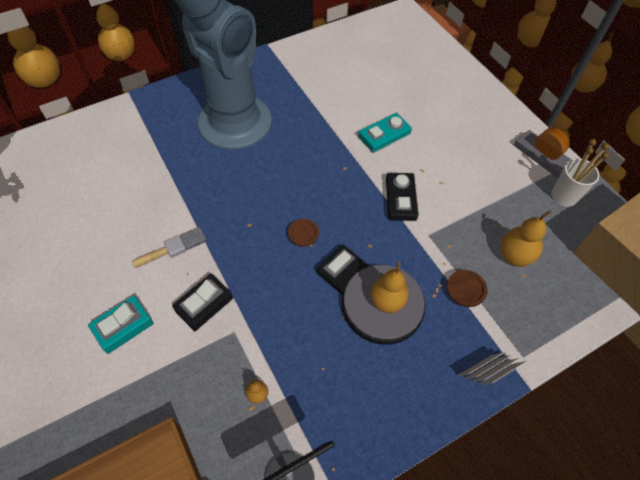

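View pics/top0.png

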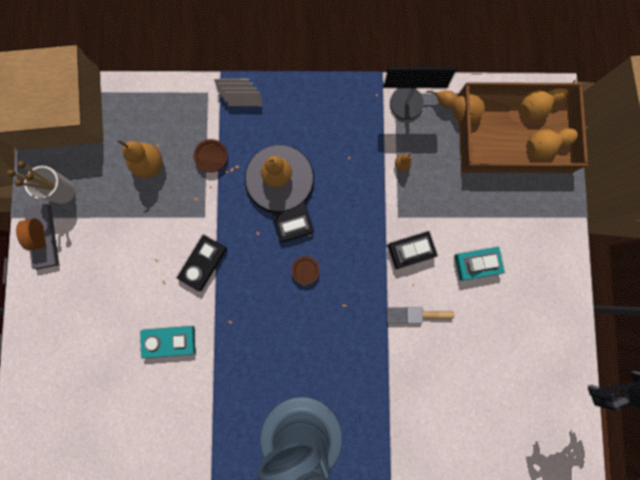

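```bash
python3 - <<'E'
import cv2
t=cv2.imread('pics/top0.png'); s=cv2.imread('pics/scene0.png')
cv2.imwrite('pics/tl.png',cv2.resize(t[220:380,110:270],None,fx=3.7,fy=3.7,interpolation=2))
cv2.imwrite('pics/tr.png',cv2.resize(t[210:310,360:520],None,fx=5,fy=5,interpolation=2))
cv2.imwrite('pics/sr.png',cv2.resize(s[250:370,70:250],None,fx=4.4,fy=4.4,interpolation=2))
E
```

```text
(no output)
```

View pics/tl.png

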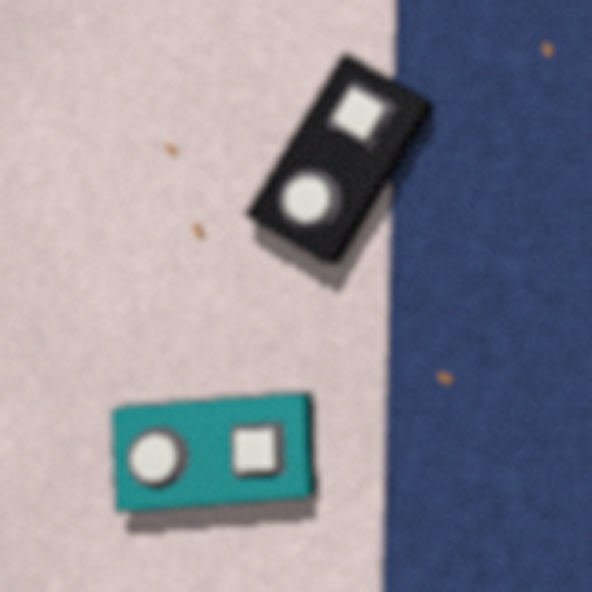

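View pics/tr.png

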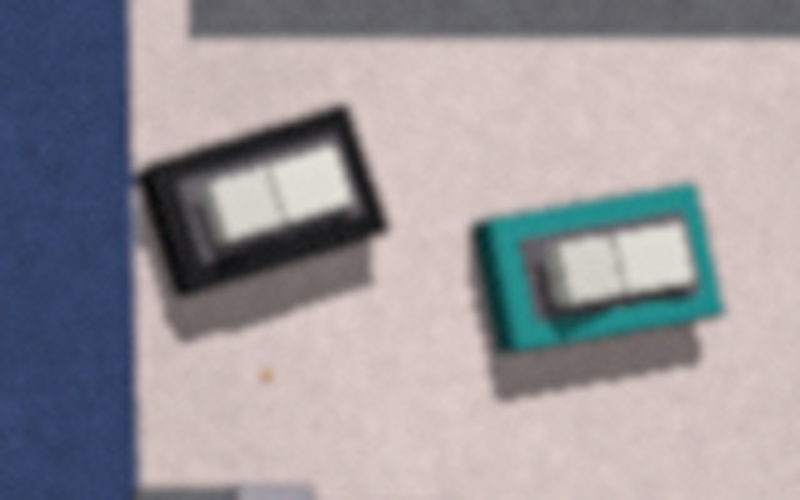

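View pics/sr.png

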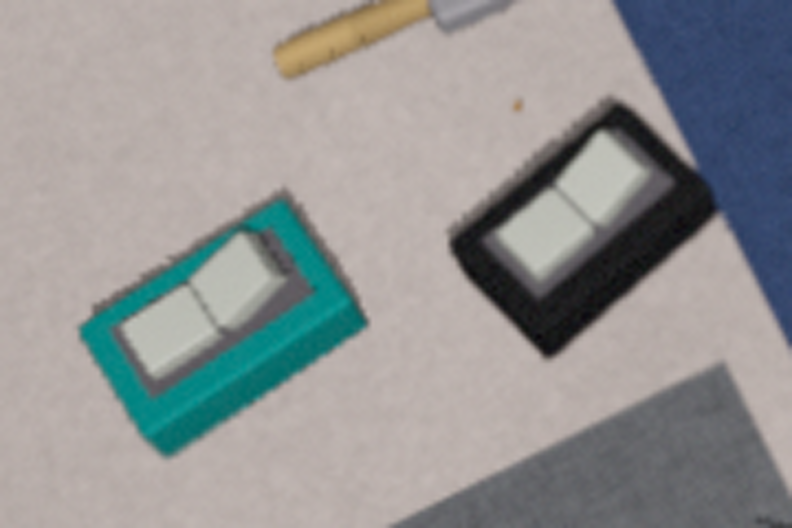

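Look-alikes, as pixels in the top picture:
- **Lamp box:** the black one is at (413,250) and the turquoise one at (480,263). I choose black. Its raised half is the left end, near (407,251), or (205,287) in the scene picture.
- **Remote:** the black one is at (203,262) and the turquoise one at (168,343). I choose black. Its round button is near (193,273) and its square one near (207,250).
- **Bar key:** there is only one, at (295,226).

The crops confirm the colours and which end of the rocker is raised.

```bash
cat > h.py <<'E'
from bench import *
import numpy as np, cv2
def ray(c,px):
    p=camera_params(c); T=np.array(p["camera_from_world"])
    u=cv2.undistortPoints(np.array([[px]],float),p["K"],p["dist_coeffs"])[0,0]
    R=T[:3,:3]; return -R.T@T[:3,3], R.T@np.array([u[0],u[1],1])
def atz(c,px,z):
    o,d=ray(c,px); return o+d*(z-o[2])/d[2]
def proj(c,P):
    p=camera_params(c);T=np.array(p["camera_from_world"])
    return cv2.projectPoints(np.array(P,float).reshape(-1,1,3),cv2.Rodrigues(T[:3,:3])[0],T[:3,3],p["K"],p["dist_coeffs"])[0].reshape(-1,2)
def quat(yaw): # tool down, tool y axis... x axis at yaw
    return [np.cos(yaw/2),np.sin(yaw/2),0,0]
def blobs(c,box,th=150):
    im=cv2.imread(f"pics/{c}0.png"); x0,y0,x1,y1=box
    m=(im[y0:y1,x0:x1].min(2)>th).astype(np.uint8)
    n,l,s,ce=cv2.connectedComponentsWithStats(m)
    return [(int(s[i,4]),(ce[i]+[x0,y0]).round(1)) for i in range(1,n) if s[i,4]>20], m
E
python3 - <<'E'
from h import *
np.set_printoptions(precision=4,suppress=True)
for nm,c,px,z in [("rock","top",(405,250),.059),("rock","top",(408,251.6),.059),("rock","scene",(205,287),.059),
 ("bar","top",(296,226),.038),("bar","scene",(335,258),.038),("disc","top",(278,176),.0),("disc","scene",(382,306),0)]:
    print(nm,c,px,atz(c,px,z))
for c,box,z in [("top",(182,240,222,285),.039),("scene",(385,168,418,220),.039),("top",(270,210,318,240),.038),("scene",(318,240,360,280),.038)]:
    for a,ce in blobs(c,box,130)[0]: print(c,a,ce,atz(c,ce,z))
for c,box in [("top",(390,232,434,264)),("scene",(175,270,230,325))]:
    for a,ce in blobs(c,box,130)[0]: print(c,a,ce,atz(c,ce,.052))
E
```

```text
rock top (405, 250) [ 0.4578 -0.2565  0.059 ]
rock top (408, 251.6) [ 0.4539 -0.2638  0.059 ]
rock scene (205, 287) [ 0.4558 -0.266   0.059 ]
bar top (296, 226) [0.5209 0.0119 0.038 ]
bar scene (335, 258) [0.5157 0.0137 0.038 ]
disc top (278, 176) [0.6592 0.0605 0.    ]
disc scene (382, 306) [0.6504 0.0559 0.    ]
top 240 [187.2 248.8] [0.464 0.282 0.039]
top 121 [206.5 250. ] [0.4609 0.2341 0.039 ]
top 127 [192.5 273.1] [0.4037 0.2672 0.039 ]
top 26 [212.9 281.9] [0.3819 0.2164 0.039 ]
scene 218 [405.6 173.8] [0.3947 0.2847 0.039 ]
scene 106 [401.9 179.9] [0.406 0.266 0.039]
scene 118 [404. 202.] [0.4631 0.2333 0.039 ]
top 211 [293.4 224.4] [0.525  0.0184 0.038 ]
scene 245 [339.4 261.4] [0.5277 0.0179 0.038 ]
top 181 [401. 235.] [ 0.4959 -0.249   0.052 ]
top 25 [432.  235.4] [ 0.4947 -0.3262  0.052 ]
top 346 [415.5 248. ] [ 0.4634 -0.2842  0.052 ]
scene 624 [191.5 278.9] [ 0.4209 -0.2834  0.052 ]
scene 501 [199.8 296.5] [ 0.4672 -0.2836  0.052 ]
scene 298 [220.7 317. ] [ 0.5298 -0.2639  0.052 ]
scene 78 [178.7 320.3] [ 0.4958 -0.3413  0.052 ]
```

```bash
python3 - <<'E'
from h import *
np.set_printoptions(precision=4,suppress=True)
def t(x,y): return (360+x/5-.4,210+y/5-.4)
def s(x,y): return (70+x/4.4-.4,250+y/4.4-.4)
a=atz("top",t(279,194),.048); b=atz("scene",s(576,208),.048); print("crease",a,b)
# box top corners z .036
C1=[atz("top",t(*p),.036) for p in [(140,175),(345,105),(385,232),(182,292)]]
C2=[atz("scene",s(*p),.036) for p in [(452,243),(612,100),(716,190),(550,335)]]
for C in(C1,C2):
    C=np.array(C); print(C[:,:2].tolist(), C.mean(0)); 
    for i in range(4): d=C[(i+1)%4]-C[i]; print(np.linalg.norm(d),np.degrees(np.arctan2(d[1],d[0])))
# flat half edges
for c,f,ps in [("top",t,[(345,180),(279,194)]),("scene",s,[(520,266),(576,208)])]:
    q=[atz(c,f(*p),.048) for p in ps]; d=q[1]-q[0]; print(c,q,np.degrees(np.arctan2(d[1],d[0])))
E
```

```text
crease [ 0.4628 -0.2848  0.048 ] [ 0.4666 -0.2826  0.048 ]
[[0.47370716038710875, -0.2178259428396097], [0.50897491505786, -0.3222497908324789], [0.44470319602857367, -0.3403172557687057], [0.41495428837472503, -0.2375650189982463]] [ 0.4606 -0.2795  0.036 ]
0.11021866697231529 -71.33829251955534
0.06676291752313784 -164.29876115735576
0.10697205087278527 106.14682846688402
0.061980086296325836 18.570693358849322
[[0.44930650922294224, -0.34099117447903016], [0.4147847883031007, -0.24436281320355802], [0.48376911192796673, -0.21947740902940382], [0.514716940553658, -0.31771607337960595]] [ 0.4656 -0.2806  0.036 ]
0.10260988947489705 109.6599197031265
0.07333566831284254 19.836401379056642
0.10299807410799888 -72.51416698389302
0.06942805526628773 -160.41283221506984
top [array([ 0.4697, -0.3179,  0.048 ]), array([ 0.4628, -0.2848,  0.048 ])] 101.78740829556011
scene [array([ 0.4817, -0.3169,  0.048 ]), array([ 0.4666, -0.2826,  0.048 ])] 113.71897337856075
```

```bash
python3 - <<'E'
from h import *
np.set_printoptions(precision=3,suppress=True)
T=np.array(camera_params("wrist")["camera_from_world"]);o=-T[:3,:3].T@T[:3,3]
y=np.radians(15.46); d=o-np.array(read_eef_pos())
print("cam rel tool x,y(-),z",d@[np.cos(y),np.sin(y),0],d@[np.sin(y),-np.cos(y),0],d[2])
for nm,p,yaws in [("rock",(.457,-.26),(107.5,-72.5)),("bar",(.526,.018),(17,197)),("round",(.405,.2665),(0,60,120,-60,-30,30,180))]:
    for w in yaws:
        for z in(.15,.06): print(nm,w,z,inverse_kinematics([*p,z],quat(np.radians(w))))
E
```

```text
cam rel tool x,y(-),z 0.06621952819626825 0.0015652886152693294 0.12373566873383701
rock 107.5 0.15 [ 0.848  0.308 -0.465  1.964  0.173  0.908  0.6  ]
rock 107.5 0.06 [ 0.84   0.456 -0.465  2.007  0.296  0.743  0.501]
rock -72.5 0.15 [ 0.475  0.271 -0.04   1.982  0.014  0.889 -2.409]
rock -72.5 0.06 [ 0.425  0.411  0.016  2.027 -0.01   0.703 -2.389]
bar 17 0.15 [ 0.47   0.347 -0.669  1.955  0.267  0.928 -1.606]
bar 17 0.06 [ 0.407  0.49  -0.607  2.001  0.396  0.768 -1.708]
bar 197 0.15 [ 0.886  0.61  -1.239  1.94   0.66   1.081  1.232]
bar 197 0.06 [ 0.737  0.677 -1.034  1.988  0.746  0.917  1.173]
round 0 0.15 [ 0.183  0.342 -0.954  2.04   0.349  0.929 -2.527]
round 0 0.06 [ 0.017  0.474 -0.779  2.091  0.483  0.761 -2.638]
round 60 0.15 [ 0.38   0.482 -1.221  2.034  0.544  1.003 -1.638]
round 60 0.06 [ 0.097  0.513 -0.877  2.088  0.56   0.79  -1.65 ]
round 120 0.15 [ 0.409  0.518 -1.267  2.033  0.586  1.024 -0.625]
round 120 0.06 [ 0.038  0.483 -0.804  2.09   0.503  0.768 -0.558]
round -60 0.15 [ 0.387  0.49  -1.231  2.034  0.553  1.007  2.543]
round -60 0.06 [ 0.359  0.771 -1.246  2.08   0.906  0.996  2.287]
round -30 0.15 [-1.301  0.233  0.705  2.103 -0.197  0.869 -2.576]
round -30 0.06 [-1.093  0.384  0.484  2.141 -0.282  0.677 -2.512]
round 30 0.15 [ 0.19   0.345 -0.963  2.04   0.354  0.93  -2.008]
round 30 0.06 [ 0.031  0.48  -0.796  2.09   0.496  0.766 -2.124]
round 180 0.15 [ 0.269  0.389 -1.063  2.037  0.419  0.951  0.557]
round 180 0.06 [ 0.06   0.494 -0.831  2.089  0.524  0.776  0.472]
```

```bash
python3 - <<'E'
from h import *
np.set_printoptions(precision=4,suppress=True)
q=quat(np.radians(107.5))
move_gripper(0.0)
move_ptp([.457,-.26,.16],q)
print(read_time_s(),read_eef_pos(),read_ft_force(),read_finger_gap())
im=read_camera("wrist")
for n in ["rocker_raised_end"]:
    for d in tip_of("wrist",n): print(n,d,atz("wrist",d["at"],.059))
for P in ([.457,-.26,.059],[.4645,-.2825,.048]):
    px=proj("wrist",[P])[0]; print(px); cv2.circle(im,(int(px[0]),int(px[1])),4,(255,0,0),1) 
cv2.imwrite("pics/w1.png",im[:,:,::-1])
print(read_time_s())
E
```

```text
3.5917 [ 0.4565 -0.2621  0.1602] [ 0.1023 -0.0982 -0.1885] -2.8539811449904187e-05
[326.6308 240.9692]
[327.2659 269.3526]
3.6917
```

View pics/w1.png

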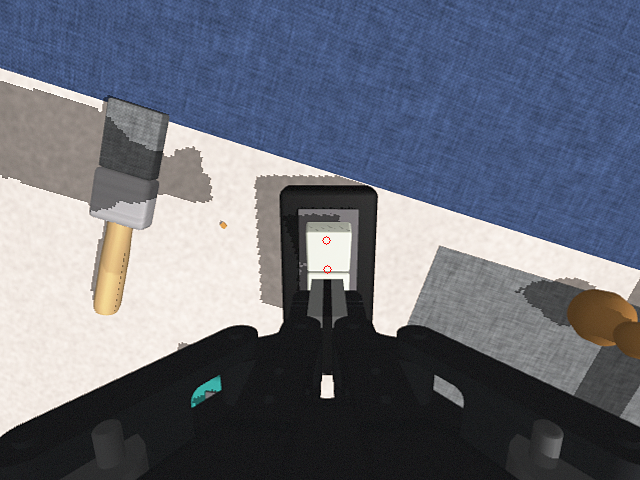

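The wrist view shows the black lamp box with its raised half at rows 222–272, column 329. The target mark at (327,241) sits on the raised half, clear of the crease, so I'll press now.

```bash
cat >> h.py <<'E'
def press(x,y,yaw,z0,z1,fmax,step=.001):
    q=quat(np.radians(yaw)); movel([x,y,z0],q,speed=.12)
    f0=np.array(read_ft_force())[2]; z=z0
    while z>z1:
        z-=step; movel([x,y,z],q,speed=.03)
        f=np.array(read_ft_force())[2]-f0; e=read_eef_pos()
        print(round(z,4),np.round(e,4),round(f,1),round(read_time_s(),2))
        if f>fmax: break
E
python3 - <<'E'
from h import *
press(.4568,-.2590,107.5,.083,.063,18)
E
```

```text
0.082 [ 0.4573 -0.2593  0.0827] 0.6 4.73
0.081 [ 0.4568 -0.259   0.0811] 1.4 4.98
0.08 [ 0.457  -0.259   0.0802] 3.7 5.23
0.079 [ 0.4568 -0.2586  0.0791] 5.6 5.48
0.078 [ 0.4567 -0.258   0.078 ] 5.4 5.73
0.077 [ 0.4565 -0.2574  0.0768] 7.4 5.98
0.076 [ 0.4568 -0.2578  0.0758] 4.5 6.23
0.075 [ 0.4572 -0.2596  0.075 ] 2.5 6.48
0.074 [ 0.4571 -0.2593  0.0741] 4.3 6.73
0.073 [ 0.457  -0.2589  0.073 ] 4.3 6.98
0.072 [ 0.4569 -0.2587  0.0719] 4.4 7.23
0.071 [ 0.4568 -0.2589  0.0709] 3.8 7.48
0.07 [ 0.4567 -0.259   0.0698] 4.0 7.73
0.069 [ 0.4566 -0.2589  0.0688] 3.7 7.98
0.068 [ 0.4566 -0.2589  0.0678] 4.0 8.23
0.067 [ 0.4566 -0.2589  0.0674] 8.0 8.48
0.066 [ 0.4567 -0.259   0.0674] 13.6 8.73
0.065 [ 0.4567 -0.2589  0.0672] 21.2 8.98
```

```bash
python3 - <<'E'
from h import *
movel([.4568,-.259,.16],speed=.15)
im=read_camera("wrist"); cv2.imwrite("pics/w2.png",im[:,:,::-1])
move_ptp([.522,.016,.17],quat(np.radians(197)))
print(read_time_s(),read_eef_pos(),read_qpos())
im=read_camera("wrist")
for n in ["bar_key_top"]:
    for d in tip_of("wrist",n): print(n,d,atz("wrist",d["at"],.038))
px=proj("wrist",[[.526,.018,.038]])[0]; print(px); cv2.circle(im,(int(px[0]),int(px[1])),4,(255,0,0),1) 
cv2.imwrite("pics/w3.png",im[:,:,::-1])
im=read_camera("scene"); cv2.imwrite("pics/s3.png",im[:,:,::-1]); cv2.imwrite('pics/s3r.png',cv2.resize(im[250:370,70:250,::-1],None,fx=4.4,fy=4.4,interpolation=2))
E
```

```text
10.9083 [0.52168764 0.01431906 0.16923454] [ 0.63344964  0.35760614 -0.85267064  1.94427139  0.32312323  0.98267353
  1.49369352]
bar_key_top {'at': [330.7, 243.1], 'confidence': 0.78} [0.52859457 0.016812   0.038     ]
[333.24900417 240.32691444]
```

View pics/s3r.png

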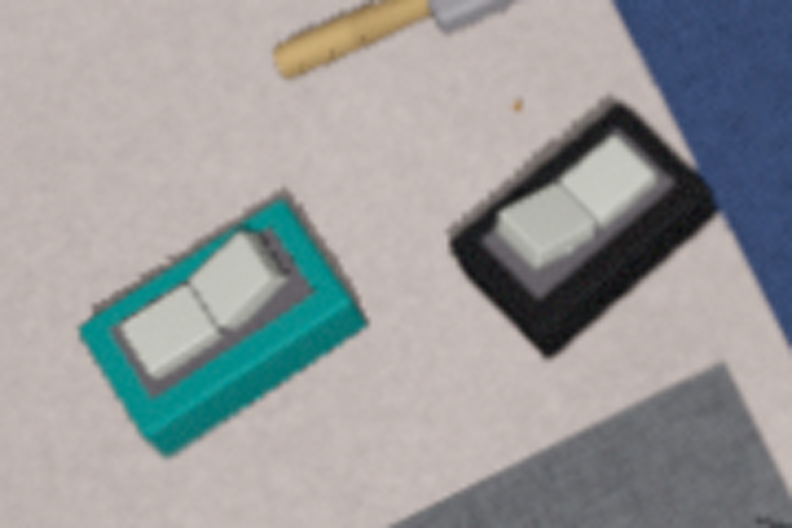

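View pics/w3.png

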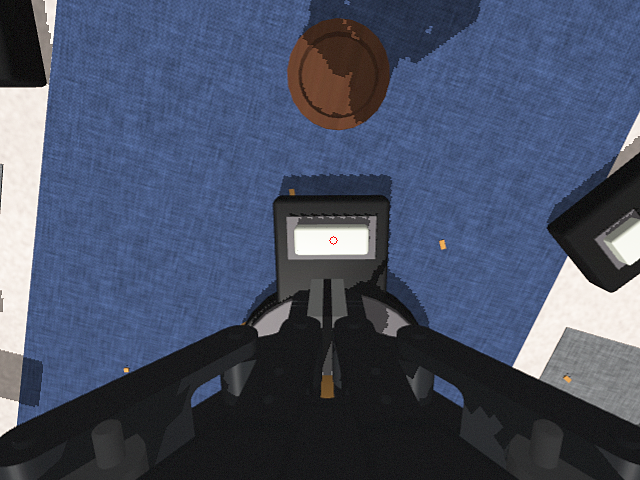

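View pics/s3.png

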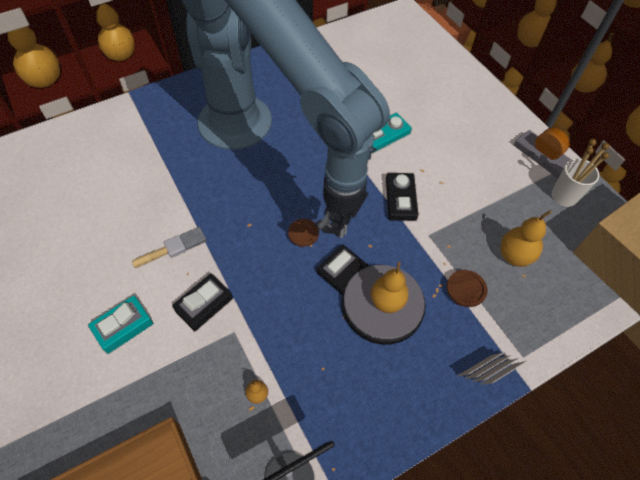

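The scene crop shows the black rocker tipped over, with its far half now up. The wrist view has the bar key centred at (332,240), on the mark. I'll press the key.

```bash
python3 - <<'E'
from h import *
press(.526,.0175,197,.061,.045,18)
q=quat(np.radians(197))
movel([.526,.0175,.15],q)
movel([.49,.0175,.16],q)
im=read_camera("wrist"); cv2.imwrite("pics/w4.png",im[:,:,::-1])
move_ptp([.405,.2665,.15],quat(np.radians(150)))
print(read_time_s(),read_eef_pos())
im=read_camera("wrist")
for n in ["round_top"]:
    for d in tip_of("wrist",n): print(n,d,atz("wrist",d["at"],.039))
px=proj("wrist",[[.405,.2665,.039]])[0]; print(px); cv2.circle(im,(int(px[0]),int(px[1])),4,(255,0,0),1) 
cv2.imwrite("pics/w5.png",im[:,:,::-1])
im=read_camera("scene"); cv2.imwrite("pics/s5.png",im[:,:,::-1]); cv2.imwrite('pics/s5r.png',cv2.resize(im[220:350,290:440,::-1],None,fx=4.4,fy=4.4,interpolation=2))
E
```

```text
0.06 [0.5264 0.0174 0.0606] 0.6 12.37
0.059 [0.526  0.0174 0.059 ] -0.6 12.62
0.058 [0.5259 0.0175 0.0579] 0.5 12.87
0.057 [0.5262 0.0176 0.057 ] 0.9 13.12
0.056 [0.5262 0.0175 0.0562] 3.0 13.37
0.055 [0.5262 0.0176 0.0551] 4.0 13.62
0.054 [0.5262 0.0175 0.054 ] 2.9 13.87
0.053 [0.5261 0.0176 0.0529] 2.4 14.12
0.052 [0.5261 0.0176 0.0519] 2.8 14.37
0.051 [0.5262 0.0176 0.051 ] 2.9 14.62
0.05 [0.5261 0.0175 0.0501] 4.4 14.87
0.049 [0.5262 0.0176 0.0499] 11.4 15.12
0.048 [0.5263 0.0176 0.0498] 16.3 15.37
0.047 [0.5263 0.0176 0.0497] 23.2 15.62
18.1417 [0.40582096 0.2659128  0.14982308]
round_top {'at': [327.8, 234.9], 'confidence': 0.93} [0.40343963 0.26724241 0.039     ]
[328.00203509 237.34753564]
```

View pics/w4.png

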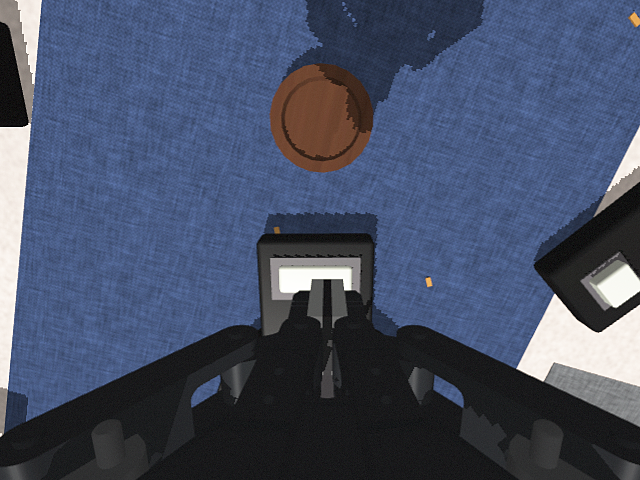

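View pics/w5.png

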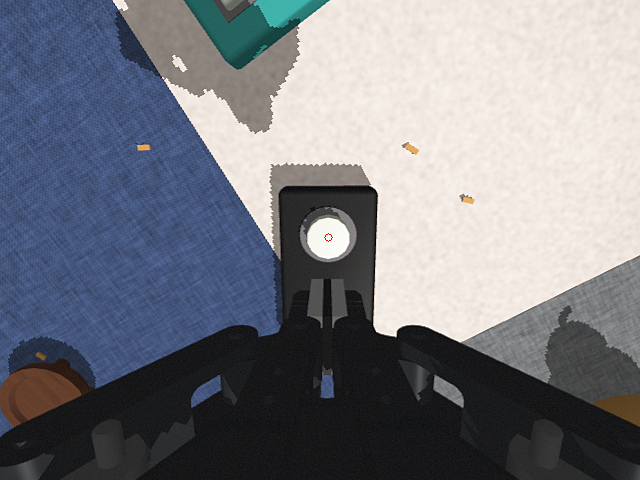

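View pics/s5r.png

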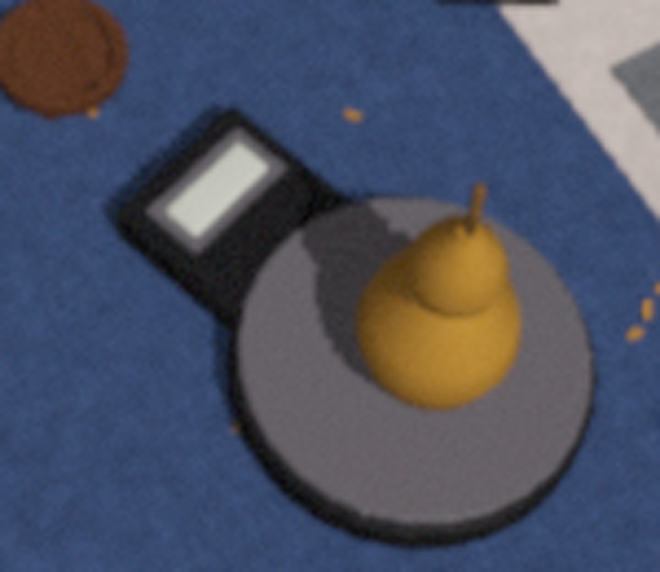

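The bar key is down and stayed down. The round button of the black remote is at (328,238), under the mark, so I'll press it.

```bash
python3 - <<'E'
from h import *
press(.405,.2665,150,.062,.047,16)
q=quat(np.radians(150))
movel([.405,.2665,.09],q,speed=.08)
movel([.405,.2665,.15],q)
im=read_camera("wrist"); cv2.imwrite("pics/w6.png",im[:,:,::-1])
for d in tip_of("wrist","round_top"): print(d,atz("wrist",d["at"],.039))
move_ptp([.40,.0,.25],quat(np.radians(150)))
for c in("top","scene"):
    im=read_camera(c); cv2.imwrite(f"pics/{c}6.png",im[:,:,::-1])
    a=cv2.imread(f"pics/{c}0.png")
    for box in [(120,140,235,300),(385,150,520,340)] if c=="top" else [(385,168,418,225),(430,220,560,310),(130,220,290,410)]:
        x0,y0,x1,y1=box; d=cv2.absdiff(a[y0:y1,x0:x1],im[y0:y1,x0:x1,::-1]).max(2); ys,xs=np.where(d>40); print(c,box,len(xs),(xs.min()+x0,xs.max()+x0,ys.min()+y0,ys.max()+y0) if len(xs) else '')
print(read_time_s())
E
```

```text
0.061 [0.4055 0.2667 0.0616] 0.3 19.43
0.06 [0.4051 0.2664 0.0601] -0.5 19.68
0.059 [0.4049 0.2665 0.0589] -0.3 19.93
0.058 [0.4051 0.2666 0.0581] 2.0 20.18
0.057 [0.4051 0.2666 0.0571] 1.8 20.43
0.056 [0.4051 0.2666 0.0561] 2.3 20.68
0.055 [0.4051 0.2666 0.0551] 2.6 20.93
0.054 [0.4051 0.2666 0.0541] 2.8 21.18
0.053 [0.4051 0.2667 0.0531] 3.4 21.43
0.052 [0.4051 0.2666 0.0521] 4.1 21.68
0.051 [0.4052 0.2667 0.052 ] 11.9 21.93
0.05 [0.4052 0.2667 0.0518] 19.3 22.18
{'at': [329.4, 237.7], 'confidence': 0.93} [0.40330185 0.26745222 0.039     ]
top (120, 140, 235, 300) 0 
top (385, 150, 520, 340) 49 (np.int64(399), np.int64(427), np.int64(244), np.int64(258))
scene (385, 168, 418, 225) 0 
scene (430, 220, 560, 310) 0 
scene (130, 220, 290, 410) 143 (np.int64(182), np.int64(218), np.int64(279), np.int64(312))
24.675
```

View pics/w6.png

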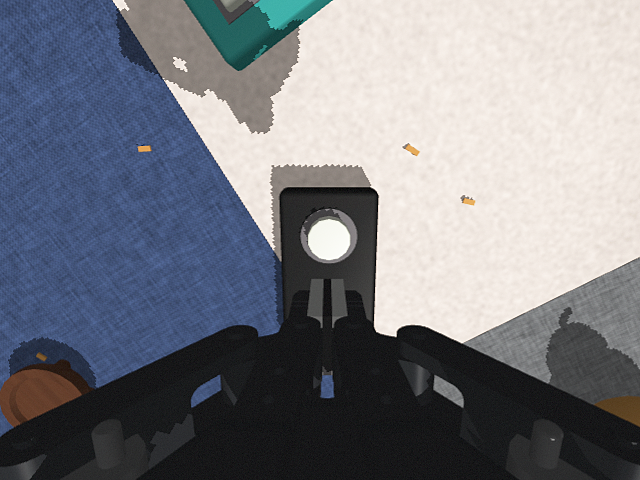

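View pics/scene6.png

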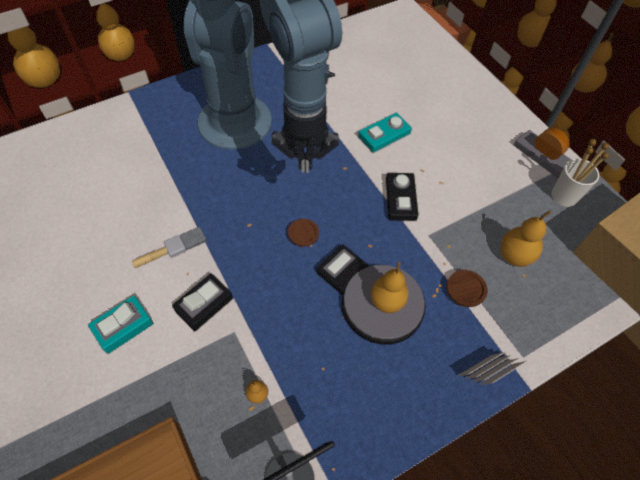

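The wrist view shows the round button up again at (329,238). In the scene view nothing has changed except the rocker (202,295) and the bar key (339,262), and the arm is clear. I'm handing in.

```bash
python3 -c "
from bench import *
sign_off()"
```

```text
the job is handed in; nothing more can be done
```

I did all three presses in the order asked and handed the job in; the clock read 24.7 s at the last check. The sign-off gives no verdict.

| Press | Fingertips at stop (above the table) | Force at stop | What the pictures showed afterwards |
|---|---|---|---|
| Rocker on the black lamp box | about 48 mm | 21 N | tipped over, its far half now up |
| Bar key on the turntable | about 31 mm | 23 N | down after the fingers left |
| Round button on the black remote | about 33 mm | 19 N | back up, remote not moved |

- **Surroundings:** comparing before and after pictures around the remote, the lamp box and most of the loose objects, only the rocker had changed. I checked the gourd on the turntable and the stand nearest the robot only by eye, and they looked unmoved. I did not touch the square button or the turquoise look-alikes.
- **Disagreements:** the trained network did not report the rocker from the wrist camera. I used the other two cameras and my own sighting of the crease, which agreed within about 8 mm. The network's bar key position from the first pictures was up to 12 mm from where I pressed. I used the white key's outline instead, and the wrist view confirmed it.

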